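# Raise the overhead camera to its second stop and hold it

### The arm

A 6-joint arm with a two-finger parallel gripper is mounted at the origin on the work surface. World frame = base frame: x ahead of the robot, y to its left, z up, the work surface at z = 0. Lengths are in mm, angles in rad, forces in N, time in s.
With the tool pointing down it reaches from about 350 to 975 mm from the base axis. Payload 7.1 kg.
Tool frame: the origin (TCP) lies on the front face of the gripper's body, between the roots of the fingers; the fingertips stand 80 mm ahead of it and the grasp point (between the pads) lies 61 mm ahead of it (env.tips_ahead is the distance from the TCP to the fingertips, in mm); z points along the fingers, y is the direction in which the jaws open and shut (so a half turn about z gives the same grasp; the last joint's range is limited). The gripper opens to 88 mm and grips with 3 to 60 N. Pads are 20 mm wide; open, the fingers measure 115 mm over their backs; the gripper's body (75 mm by 178 mm) begins 61 mm behind the grasp point.
Start: joints at [1.273, 0.423, 1.63, -0, 1.089, -0.019], TCP at [171.97, 600.859, 302.675] pointing down, gripper open.
Joint ranges: [-3, 3], [-0.9, 2.11], [0.09, 2.58], [-1.31, 4.45], [0.11, 2.69], [-2.54, 2.54]. Speed limits (rad/s): [2.39, 2.39, 3.01, 3.14, 3.14, 3.14].

### API

Orientations are given as a unit quaternion [x, y, z, w].
In Python, from station import env, set_gripper, viewer, workorder gives the robot as it stands. Calls block until the motion is done:
- env.reach(position, orientation): joint-space move of the TCP to a pose.
- env.move_l(position, rot=None, rate=150, f_stop=None): straight line of the TCP; rot=None keeps the orientation; rate is the mean speed in mm/s. With f_stop (N) it stops when the force on the tool has changed by that much, and returns True; else False.
- env.move_joints(angles): joint-space move.
- set_gripper(opening): finger opening in mm; the grip force is fixed at half the most; returns when the fingers have stopped.
- env.hold(seconds).
- env.ik(position, orientation): joint angles nearest the present ones, or None.
- env.read_state(): the state.
- viewer.camera(name): name is "scene" or "top" or "wrist"; returns the picture (480x640x3 uint8, blue, green, red); there is no depth.
- viewer.camera_params(name): a dict with "fx", "fy", "cx", "cy" (pixels), "dist" ([k1, k2, p1, p2, k3] as OpenCV has them; the pictures are not rectified), "pose" (4x4, takes a point from camera to world coordinates); the wrist camera has in their place "tool_from_camera" (4x4, takes a point from camera to tool coordinates, whose origin is the TCP and whose axes are the flange's). Camera axes: x right, y up, looking along -z (the intrinsics and any distortion apply to the point x, -y, -z); pixel columns grow to the right and rows downward; lengths in mm; the calibration is good to about 2 mm. A picture is of the moment at which its call begins: read the wrist's pose just before it. camera_params takes no time and is no camera call.
A pose or a line that the arm cannot do raises env.IKError and nothing moves.
- workorder.sign_off(): hands the job in, once; it reports no verdict.
The state is a dict: "time_s": time; "qpos": joint angles; "dq": joint speeds; "tau": joint torques, N m; "tool_pos": TCP position; "orientation": TCP orientation; "force": force on the tool from outside, world axes, zero at the start; "wrist_torque": the same for the moment, N m; "width": finger opening in mm.
Only numpy, scipy, OpenCV 4.12 (cv2) and the standard library are available. Lean on these libraries where they do the work, as an engineer would, in place of code of your own. Each camera call takes 0.05 s, during which the arm holds its last target.

### The job

I want to film my watercolour from higher up: press the release button on the camera stand, then take the rubber grip on top of the column and draw it up past the first stop, where it clicks, to the second stop, the end of its travel. The column does not lock up there, so keep gripping and holding it fully extended, and finish like that, while I tighten the clamp. Do not let the column drop back, and leave the paint box, water jar, brush and eraser where they are.

Things in the scene. Friction and masses are not known exactly. Their poses are not given: they have to be found in the camera images.
- stand: Desk camera stand, fixed. Origin on the desk under the column's axis, z up; the camera arm points to its +x. Steel base 190 x 120 x 12 mm (x -125 to +65 mm). Grey lock housing 44 mm wide, x -121 to -17 mm, top 70 mm above the desk, the release button near its -x end. Square sleeve 36 mm wide on the axis, from which the column slides up.
- collar_top (a point): Centre of the top of the black clamp collar (44 mm square) at the sleeve's mouth, 125 mm above the desk. A thin dark line around the column comes out just above it at each stop.
- release_top (a point): Centre of the top of the round release button (26 mm across), 95 mm from the column's axis to the stand's -x, 85.5 mm above the desk when up. Pushed straight down 7 mm against about 3 N, hard at the end, it stays down when let go. While it is up a pawl locks the column.
- grip (a point): Black rubber grip block on top of the column, origin at its centre, turned with the stand: 46 mm along x, 30 mm along y, 46 mm high. Centre 190 mm above the desk when down, 280 mm at the second stop. Pinch it from above across its 30 mm (closing along the stand's y); both y sides are clear. Column, arm, camera and grip weigh together 0.36 to 0.59 kg.
- camera (a point): Centre of the camera body (34 x 60 x 40 mm), 165 mm from the column's axis to the stand's +x and 50 mm below the grip's centre. Its arm, 16 mm wide, runs from the column to it, its top 36 mm below the grip's centre.
- column: The sliding part as a whole: square aluminium column 24 mm wide, camera arm, camera and grip. Origin at the stand's origin when down.
- rise (a joint): Rise of the column, straight up: 0 m down, first stop just under 0.050, second stop 0.090 (hard end of travel). Weight and friction pull back with 4 to 8 N. From 0.038 to 0.044 m a sprung ball resists with up to 13 N more, then clicks; let go there, the column rests on it at 0.046 to 0.050. Above, only the hand holds it: let go, it falls back.
- release (a joint): Release button: 0 m up (column locked), 0.007 m fully down; the lock is free from about 0.005 m.
- pad: Bystander: watercolour pad 190 x 270 x 6 mm, fixed to the desk under the camera, origin under its centre.
- paintbox: Bystander, loose: open black paint tin with coloured pans, 120 x 200 x 22 mm, origin under its centre.
- jar: Bystander, loose: glass water jar, 72 mm across, 85 mm high, origin under its centre.
- brush: Bystander, loose: thin paint brush 180 mm long, 10 mm thick, lying along its x, origin under its middle.
- eraser: Bystander, loose: white eraser 50 x 24 x 14 mm, origin under its centre.

How it is judged (in metres and radians):
On the way, in this order (a step that is already met when the one before it is completed fails the run):
1. the release button is pressed down, with the column still down (value of joint release above 0.0055 m and value of joint rise below 0.02 m), for 0.1 s.
2. the column is drawn up past the first stop by its grip (value of joint rise above 0.055 m and contact force between the fingers and column above 2 N and distance between the grasp point and grip below 0.045 m), for 0.1 s.
At the end, for the whole second after the job is handed in: The robot still grips the grip block (more than 2 N, grasp point within 45 mm of its centre) and holds the column still at the second stop (joint above 86 of 90 mm), the release button is down (value of joint rise above 0.086 m and velocity of joint rise between -0.02 and 0.02 m/s and contact force between the fingers and column above 2 N and distance between the grasp point and grip below 0.045 m and value of joint release above 0.005 m); the arm keeps its last pose, push and grip.
It fails at once if the column drops back (falls faster than 0.3 m/s) (velocity of joint rise below -0.3 m/s).
It fails at once if paint box, jar, brush or eraser moved by more than 25 mm (distance of any of paintbox, jar, brush, eraser from where it was at the start of the episode above 0.025 m).
It also fails if it takes over 45 s, if anything falls off the work surface, if the arm or the gripper's body presses on something with over 40 N, if the wrist force passes 120 N, or if a joint passes its speed limit or range.

## Working session

There is one attempt and no reset: what is moved stays moved. The work goes in short steps, each a Python script; the robot and the scene stay as the last script left them, time stands still between calls to the robot, and variables do not carry over. Pictures are saved under pics/ and viewed, and the job is handed in when it is done.

```bash
ls; mkdir -p pics; python3 - <<'E'
from station import env, viewer
import cv2
for n in ("scene","top","wrist"):
    s=env.read_state(); im=viewer.camera(n); cv2.imwrite(f"pics/{n}0.png",im)
    p=viewer.camera_params(n); print(n,p)
print(s)
E
```

```text
pics
scene {'fx': 531.9542026402015, 'fy': 531.9542026402015, 'cx': 318.53637898468907, 'cy': 244.3340610851875, 'dist': array([-0.00683671,  0.        ,  0.        ,  0.        ,  0.        ]), 'pose': array([[ 5.21381636e-01, -7.03740829e-01,  4.82607538e-01,
         1.01744761e+03],
       [ 8.53318848e-01,  4.28093879e-01, -2.97628248e-01,
        -1.85573399e+02],
       [ 2.85181689e-03,  5.66996011e-01,  8.23715600e-01,
         8.39612849e+02],
       [ 0.00000000e+00,  0.00000000e+00,  0.00000000e+00,
         1.00000000e+00]])}
top {'fx': 560.4565976925443, 'fy': 560.4565976925443, 'cx': 312.8926224974247, 'cy': 236.44547572751634, 'dist': array([-0.07335571,  0.        ,  0.        ,  0.        ,  0.        ]), 'pose': array([[ 2.96050780e-02,  9.88564514e-01, -1.47863927e-01,
         4.49990004e+02],
       [-9.99547874e-01,  2.85016443e-02, -9.57622756e-03,
         5.36311181e+01],
       [-5.25235369e-03,  1.48080579e-01,  9.88961352e-01,
         1.15945409e+03],
       [ 0.00000000e+00,  0.00000000e+00,  0.00000000e+00,
         1.00000000e+00]])}
wrist {'fx': 355.
[... 502 characters left out ...]
,
         1.00000000e+00]])}
{'time_s': 0.1, 'qpos': array([ 1.27301118e+00,  4.23751839e-01,  1.63059582e+00,  4.55758766e-06,
        1.08865734e+00, -1.90236687e-02]), 'dq': array([-0.00090937, -0.00073961, -0.00474835, -0.00054067, -0.00046138,
       -0.00106439]), 'tau': array([-3.54581925e-04, -5.45612669e+01, -2.74324000e+01,  6.44717272e-02,
        1.88576861e-02, -7.48163711e-05]), 'tool_pos': array([171.84959519, 600.49440928, 301.99420741]), 'orientation': array([ 1.38930900e-01,  9.90301826e-01, -6.97014077e-04, -1.13386800e-04]), 'force': array([-0.34251005, -0.56537504,  0.27066261]), 'wrist_torque': array([ 0.00131625, -0.01527369, -0.00058148]), 'width': 87.65689744392317}
```

View pics/scene0.png

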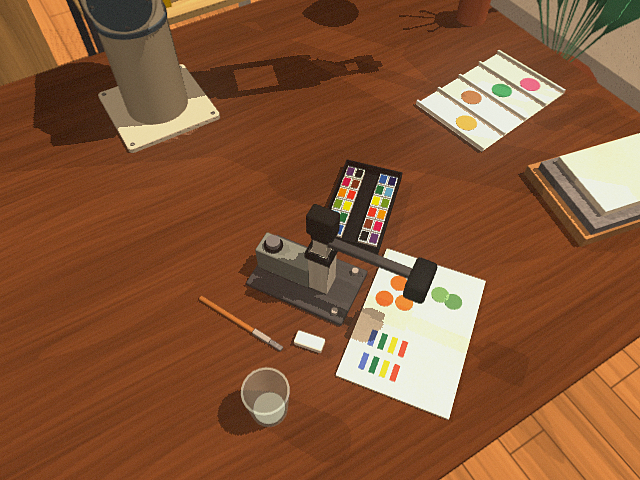

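View pics/top0.png

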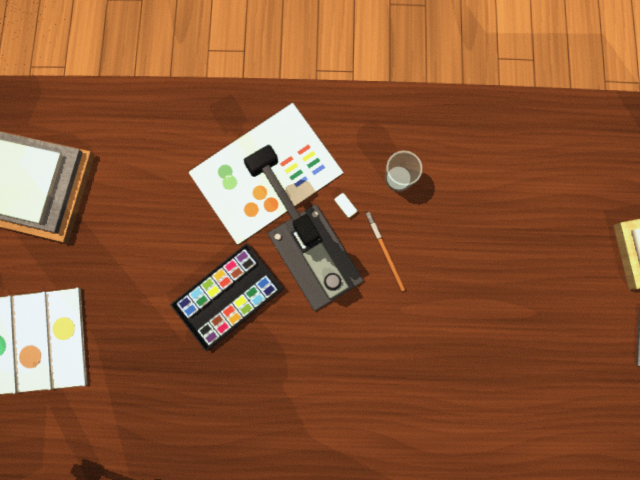

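View pics/wrist0.png

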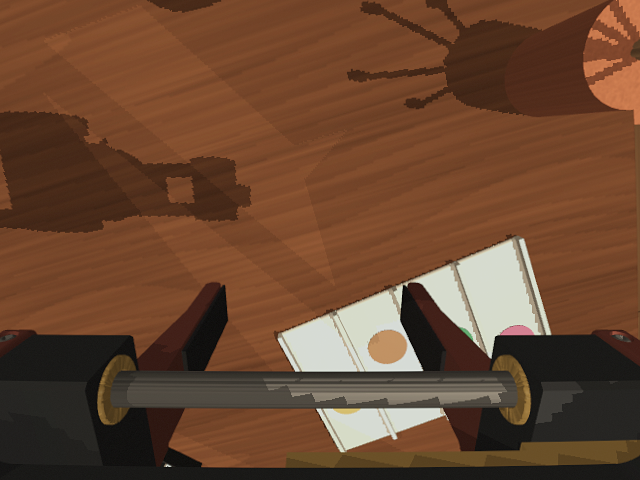

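The scene view has the grip at about (322,222), the button at (273,243) and the camera at (421,279). In the top view they are at (306,231), (333,282) and (261,158). I'll zoom in on both.

```bash
cat > h.py <<'E'
import numpy as np, cv2
from station import env, set_gripper, viewer, workorder
from scipy.spatial.transform import Rotation as R
def ray(name,uv):
    p=viewer.camera_params(name); K=np.array([[p['fx'],0,p['cx']],[0,p['fy'],p['cy']],[0,0,1.]])
    x,y=cv2.undistortPoints(np.array([[uv]],float),K,p['dist'])[0,0]
    if 'pose' in p: T=p['pose']
    else:
        s=env.read_state(); W=np.eye(4); W[:3,:3]=R.from_quat(s['orientation']).as_matrix(); W[:3,3]=s['tool_pos']; T=W@p['tool_from_camera']
    d=T[:3,:3]@np.array([x,-y,-1]); return T[:3,3],d/np.linalg.norm(d)
def onz(name,uv,z):
    o,d=ray(name,uv); return o+d*(z-o[2])/d[2]
def down(yaw):  # tool z down, tool y axis along (-sin? ) : jaw direction at angle 'yaw'
    z=np.array([0,0,-1.]); y=np.array([np.cos(yaw),np.sin(yaw),0]); x=np.cross(y,z)
    return R.from_matrix(np.c_[x,y,z]).as_quat()
E
python3 - <<'E'
import cv2
a=cv2.imread('pics/scene0.png')[190:340,220:450]; b=cv2.imread('pics/top0.png')[140:320,220:380]
cv2.imwrite('pics/sz.png',cv2.resize(a,None,fx=3.4,fy=3.4,interpolation=2)); cv2.imwrite('pics/tz.png',cv2.resize(b,None,fx=3.3,fy=3.3,interpolation=2))
E
```

```text
(no output)
```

View pics/sz.png

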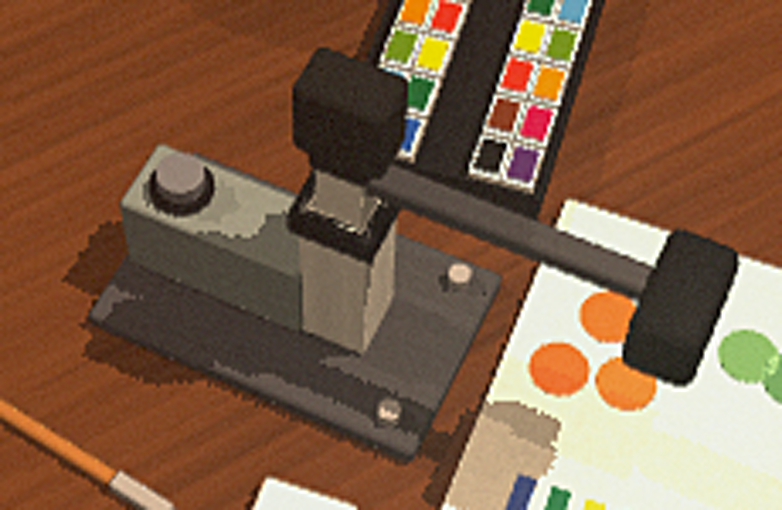

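View pics/tz.png

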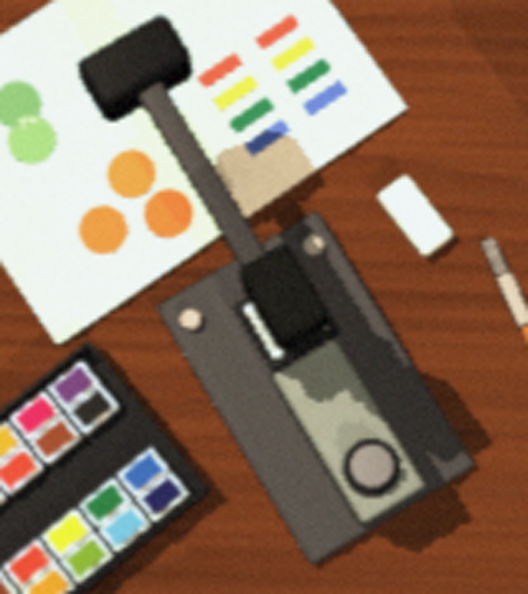

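The button's top disc centre is at top (332.4,281.2) and scene (273.8,241.5). The base's top corners read (268.5,232.4), (316.4,204.5), (363.6,281.5) and (316,310.3) in the top view.

```bash
python3 - <<'E'
from h import *
z=lambda u,v:(u/3.3+220,v/3.3+140); s=lambda u,v:(u/3.4+220,v/3.4+190)
b=[onz('top',z(371,466),85.5),onz('scene',s(183,175),85.5)]; print('btn',b)
def cross(a,b):
    o1,d1=ray('top',a);o2,d2=ray('scene',b)
    t=np.linalg.lstsq(np.c_[d1,-d2],o2-o1,rcond=None)[0]; p,q=o1+t[0]*d1,o2+t[1]*d2; return (p+q)/2,np.linalg.norm(p-q)
print('btn tri',cross(z(371,466),s(183,175)))
c=[onz('top',z(*q),12) for q in [(160,305),(318,213),(474,467),(317,562)]]
for q in c: print(q.round(1))
print('edges',[np.linalg.norm(c[i]-c[(i+1)%4]).round(1) for i in range(4)])
m=np.mean(c,0); d=(c[0]+c[1]-c[2]-c[3])[:2]; a=np.arctan2(d[1],d[0]); ux=np.array([np.cos(a),np.sin(a)])
print('base centre',m,'yaw',a,'axis',m[:2]+30*ux,'btn from base',m[:2]+(30-95)*ux)
# grip top face from scene: corners top face mid
print('grip top scene', onz('scene',s(352,83),213), 'top',onz('top',z(287,293),205))
# eraser, brush, jar
for n,p,h in [('cam',z(135,66),150),('brush end top',z(492,242),5)]: print(n,onz('top',p,h))
E
```

```text
btn [array([524.9755198 ,  24.06749366,  85.5       ]), array([530.36527163,  24.0639202 ,  85.5       ])]
btn tri (array([525.83539563,  24.86352311,  79.12659983]), np.float64(2.112703400459403))
[627.3 157.1  12. ]
[689.1  59.5  12. ]
[531.3 -41.8  12. ]
[470.   53.8  12. ]
edges [np.float64(115.5), np.float64(187.5), np.float64(113.6), np.float64(188.2)]
base centre [579.43328738  57.13270347  12.        ] yaw 0.5758541835650175 axis [604.59511123  73.46924596] btn from base [524.91600238  21.7368614 ]
grip top scene [608.0653992   75.36025268 213.        ] top [605.75595463  73.4856878  205.        ]
cam [742.14153698 164.5273248  150.        ]
brush end top [674.96573268 -51.51080822   5.        ]
```

```bash
python3 - <<'E'
from h import *
s=env.read_state(); yaw=0.578
o=down(yaw+np.pi/2)
for p in ([526.5,23.5,330],[526.5,23.5,158],[606,74.5,251],[606,74.5,345]): print(env.ik(p,o), env.ik(p,down(yaw-np.pi/2)))
env.move_l(s['tool_pos']+[0,0,60],rate=150)
env.reach([526.5,23.5,330],o)
set_gripper(0)
env.move_l([526.5,23.5,240],rate=120)
s=env.read_state(); print(s['time_s'],s['tool_pos'],s['width'],s['force'])
cv2.imwrite('pics/w1.png',viewer.camera('wrist')); cv2.imwrite('pics/s1.png',viewer.camera('scene'))
E
```

```text
[ 2.20232450e-02  2.46240309e-01  1.82040291e+00 -4.44089210e-16
  1.07494944e+00 -2.12677308e+00] [ 2.20232450e-02  2.46240309e-01  1.82040291e+00 -4.44089210e-16
  1.07494944e+00  1.01481957e+00]
[ 2.20232450e-02  5.00776320e-01  1.93263098e+00 -4.44089210e-16
  7.08185352e-01 -2.12677308e+00] [ 2.20232450e-02  5.00776320e-01  1.93263098e+00 -4.44089210e-16
  7.08185352e-01  1.01481957e+00]
[ 1.02832043e-01  4.63596201e-01  1.70066183e+00 -4.44089210e-16
  9.77334624e-01 -2.04596428e+00] [ 1.02832043e-01  4.63596201e-01  1.70066183e+00 -4.44089210e-16
  9.77334624e-01  1.09562837e+00]
[ 1.02832043e-01  3.57729082e-01  1.62511316e+00 -4.44089210e-16
  1.15875041e+00 -2.04596428e+00] [ 1.02832043e-01  3.57729082e-01  1.62511316e+00 -4.44089210e-16
  1.15875041e+00  1.09562837e+00]
5.35 [526.93444348  23.50785876 240.52947878] 0.8858549046393756 [-0.11983041 -0.16603414 -0.22652495]
```

View pics/w1.png

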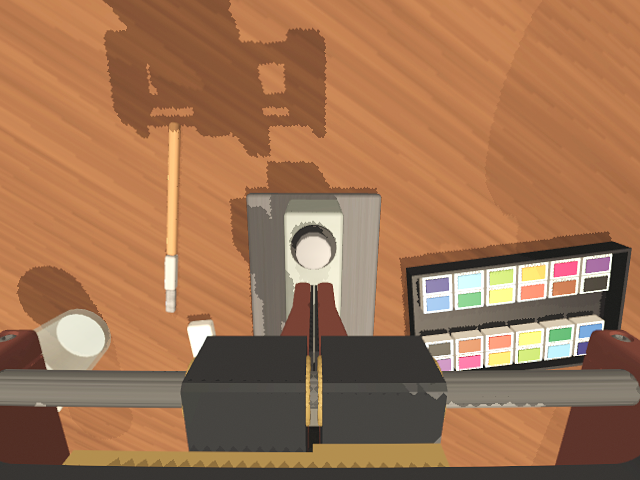

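View pics/s1.png

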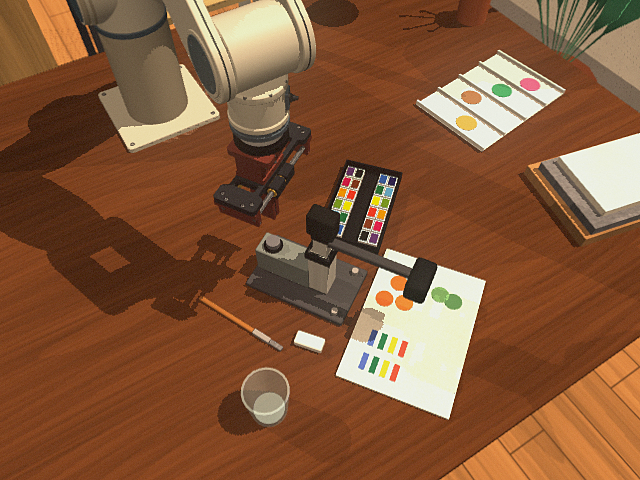

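In the wrist view the button disc is at about (314,252), the fingertips at (315,285), and the base sits square to the picture. I'll cast the disc centre onto z = 85.5.

```bash
python3 - <<'E'
from h import *
im=cv2.imread('pics/w1.png')
g=cv2.cvtColor(im,cv2.COLOR_BGR2GRAY)[225:285,285:345]
print(onz('wrist',(314,252),85.5))
P=[onz('wrist',q,12) for q in [(249,195),(380,195),(377,334),(253,334)]]
for i in range(4): print(P[i].round(1))
d=(P[2]-P[1])+(P[3]-P[0]);print(np.arctan2(d[1],d[0]))
d=(P[0]-P[1]);print(np.arctan2(d[1],d[0])+np.pi/2)
E
```

```text
[523.16916975  22.96902946  85.5       ]
[530.6 -40.2  12. ]
[467.8  55.7  12. ]
[580.5 135.   12. ]
[647.7  32.5  12. ]
0.5842406297112008
0.5801500312234381
```

```bash
python3 - <<'E'
from h import *
o=down(0.58+np.pi/2)
env.move_l([525,23.3,175],rot=o,rate=80)
f=env.move_l([525,23.3,155],rate=20,f_stop=10)
s=env.read_state(); print(f,s['time_s'],s['tool_pos'],s['force'])
env.hold(0.3); s=env.read_state(); print(s['tool_pos'],s['force'])
cv2.imwrite('pics/s2.png',viewer.camera('scene'))
env.move_l([525,23.3,300],rate=150)
s=env.read_state(); print(s['time_s'],s['tool_pos'],s['force'])
cv2.imwrite('pics/w2.png',viewer.camera('wrist'))
cv2.imwrite('pics/s3.png',cv2.resize(viewer.camera('scene')[190:340,220:450],None,fx=3.4,fy=3.4,interpolation=2))
print(env.read_state()['tool_pos'])
E
```

```text
True 7.2 [525.1516964   23.30104177 158.83062332] [-1.60460063 -0.10669189  7.41085631]
[525.10775779  23.30420305 158.81043427] [-1.21381762 -0.56784077  6.38455711]
8.6417 [524.46377323  23.30152862 299.08181265] [-0.01245757 -0.45119043 -0.35683846]
[524.50053357  23.28322492 298.90004653]
```

View pics/s3.png

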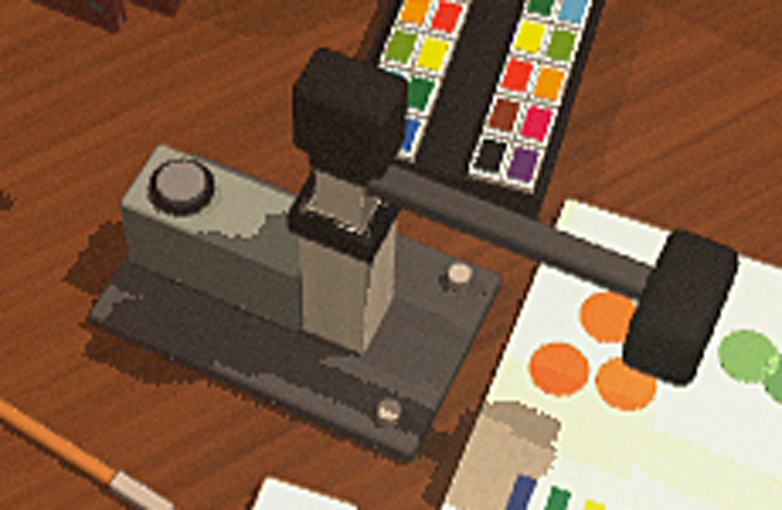

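View pics/w2.png

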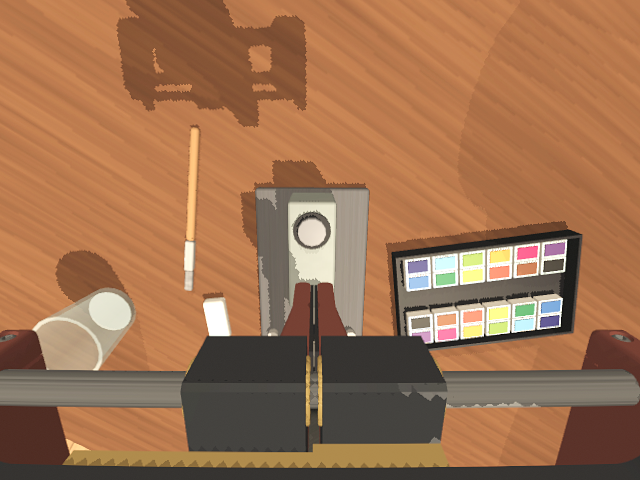

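The button now sits inside its ring: it moved about 8 zoomed px, which is what 7 mm of travel should give. The column hasn't moved. Next I'll open the gripper above the grip and check alignment.

```bash
python3 - <<'E'
from h import *
o=down(0.58+np.pi/2)
env.move_l([525,23.3,340],rate=150)
env.move_l([605.3,74.7,340],rot=o,rate=150)
set_gripper(88)
s=env.read_state(); print(s['time_s'],s['tool_pos'],s['width'])
cv2.imwrite('pics/w3.png',viewer.camera('wrist'))
E
```

```text
11.3167 [605.28746629  74.68811286 339.99569452] 87.65859677653106
```

View pics/w3.png

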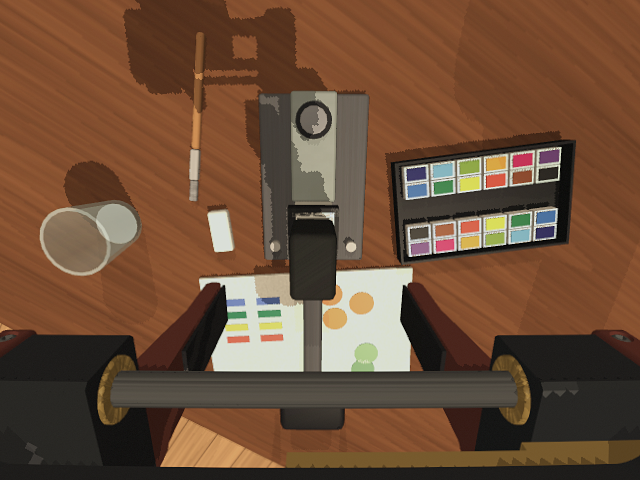

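The grip is centred at column 313, against a camera centre of 313.5, and its far top edge is at row 299. I'll check its position along x from that edge.

```bash
python3 - <<'E'
from h import *
u=np.array([np.cos(.58),np.sin(.58)]);v=np.array([-u[1],u[0]])
for q in [(313,299),(290,290),(336,290),(313,243)]:
    P=onz('wrist',q,213)[:2]-[605.3,74.7]; print(q,P@u,P@v)
im=cv2.imread('pics/w3.png')[195:310,270:360]; cv2.imwrite('pics/w3z.png',cv2.resize(im,None,fx=5,fy=5,interpolation=2))
E
```

```text
(313, 299) 18.741009694245236 1.1894376998233773
(290, 290) 12.49805446515612 -13.451263807073776
(336, 290) 12.433724000987604 15.810829546910362
(313, 243) -18.732092974709087 1.13677710468324
```

View pics/w3z.png

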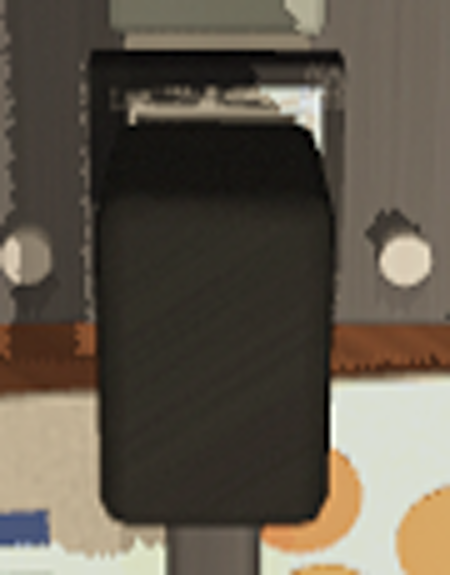

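```bash
python3 - <<'E'
from h import *
x,y=603.6,74.4
def pr(t):
    s=env.read_state(); print(t,round(s['time_s'],2),s['tool_pos'].round(2),s['force'].round(2),s['wrist_torque'].round(2),round(s['width'],2))
env.move_l([x,y,340],rate=80)
print(env.move_l([x,y,251],rate=60,f_stop=8)); pr('down')
set_gripper(0); pr('gripped'); env.hold(0.3); pr('g')
cv2.imwrite('pics/s4.png',viewer.camera('scene'))
env.move_l([x,y,261],rate=20); pr('10')
env.move_l([x,y,281],rate=30); pr('30')
E
```

```text
False
down 13.25 [603.8   74.44 251.42] [-0.68 -0.28  0.13] [-0.    0.03 -0.01] 87.57
gripped 14.18 [604.26  73.39 250.99] [ 3.93 -5.78 -2.34] [-0.47 -0.29 -0.26] 29.65
g 14.47 [604.27  73.38 250.97] [ 2.61 -6.18 -1.38] [-0.53 -0.28 -0.2 ] 29.65
10 15.18 [604.26  73.36 260.86] [ 4.43 -5.9  -2.29] [-0.57 -0.3  -0.24] 29.96
30 15.99 [604.23  73.4  280.87] [ 3.96 -5.16 -3.4 ] [-0.49 -0.33 -0.17] 30.07
```

View pics/s4.png

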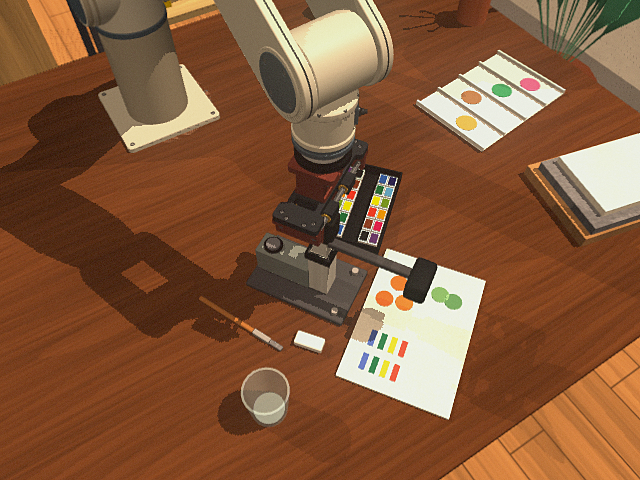

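The gripper settled about 1.2 mm off to the side, with roughly 6 N sideways, so I'll realign. The pull reads only 3 N, so I'll also check that the column is really rising.

```bash
python3 - <<'E'
from h import *
def pr(t):
    s=env.read_state(); print(t,round(s['time_s'],2),s['tool_pos'].round(2),s['force'].round(2),s['wrist_torque'].round(2),round(s['width'],2))
env.move_l([604.8,72.4,281],rate=20); pr('al')
cv2.imwrite('pics/s5.png',cv2.resize(viewer.camera('scene')[140:340,220:450],None,fx=3,fy=3,interpolation=2))
E
```

```text
al 16.26 [604.41  73.1  280.46] [-1.05  4.07 -3.73] [ 0.19 -0.33 -0.34] 29.82
```

View pics/s5.png

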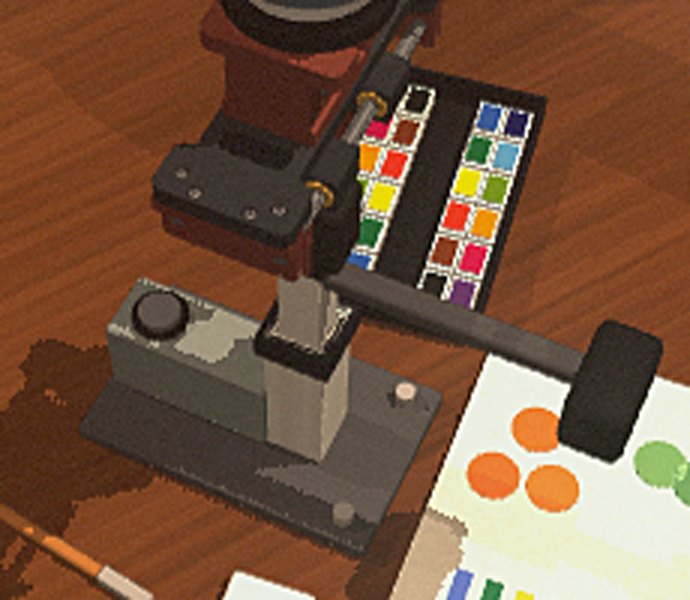

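The camera arm and column are clearly up. I'll use the balanced lateral position and carry on through the click to the second stop.

```bash
python3 - <<'E'
from h import *
def pr(t):
    s=env.read_state(); print(t,round(s['time_s'],2),s['tool_pos'].round(2),s['force'].round(2),round(s['width'],2))
x,y=604.3,73.2
env.move_l([x,y,286],rate=20); pr('35')
for z in (290,293,296,299,302,306,312,325,333): env.move_l([x,y,z],rate=25); pr(z-251)
cv2.imwrite('pics/s6.png',cv2.resize(viewer.camera('scene')[140:340,220:450],None,fx=3,fy=3,interpolation=2))
E
```

```text
35 16.72 [604.3   73.2  286.25] [ 0.48  3.26 -3.1 ] 30.25
39 17.02 [604.32  73.16 290.22] [ 1.2   2.72 -3.93] 30.05
42 17.29 [604.32  73.18 293.19] [ 0.49  2.28 -2.02] 29.97
45 17.56 [604.29  73.19 296.92] [-2.5   1.85  3.44] 29.89
48 17.82 [604.35  73.23 299.42] [-0.77  1.51  0.96] 29.63
51 18.09 [604.33  73.21 301.99] [ 1.34  2.93 -3.79] 30.04
55 18.4 [604.32  73.2  306.23] [ 0.4   2.19 -2.14] 29.87
61 18.79 [604.32  73.21 312.34] [ 1.09  1.64 -2.17] 29.81
74 19.46 [604.33  73.18 325.33] [ 1.39  2.35 -2.57] 29.41
82 19.93 [604.3   73.24 333.32] [ 1.65  1.93 -3.37] 29.73
```

View pics/s6.png

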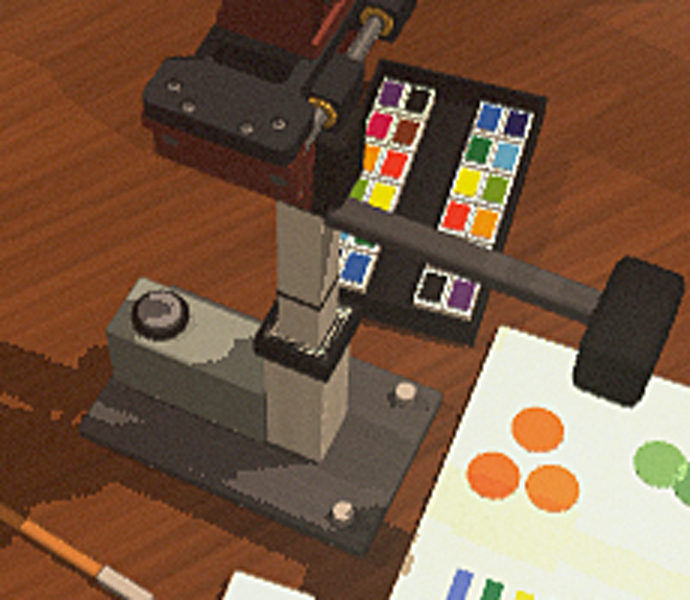

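The first line is well clear of the collar, at about (305,300) in the zoom. Now I'll go up to the hard end, stopping on force.

```bash
python3 - <<'E'
from h import *
def pr(t):
    s=env.read_state(); print(t,round(s['time_s'],2),s['tool_pos'].round(2),s['force'].round(2),s['dq'].round(4).max(),round(s['width'],2))
x,y=604.3,73.2
print(env.move_l([x,y,350],rate=15,f_stop=12)); pr('end')
env.hold(0.5); pr('hold')
cv2.imwrite('pics/s7.png',cv2.resize(viewer.camera('scene')[140:340,220:450],None,fx=3,fy=3,interpolation=2))
E
```

```text
True
end 20.63 [604.32  73.21 340.39] [ 2.65  0.36 -3.16] 0.0049 30.0
hold 21.13 [604.36  73.24 339.54] [ 4.58 -2.37 -2.74] 0.002 29.97
```

View pics/s7.png

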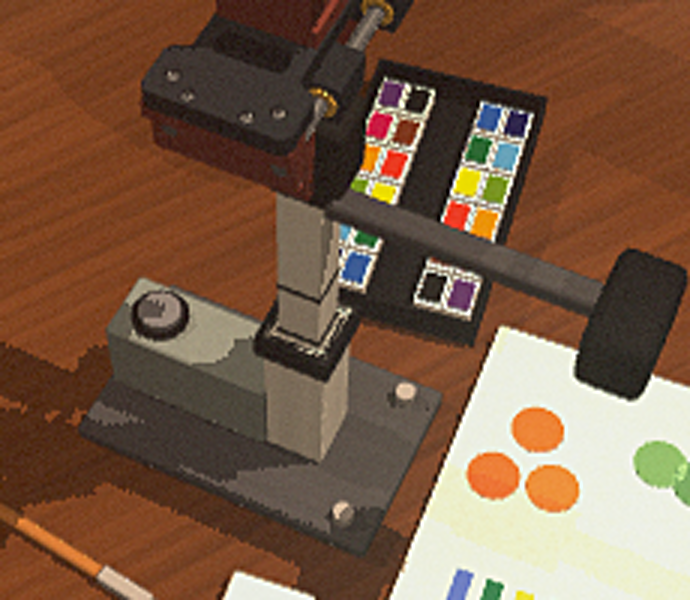

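The second line has come out just above the collar at about (300,335), but the arm settled to 339.5. I'll add a small upward preload.

```bash
python3 - <<'E'
from h import *
def pr(t):
    s=env.read_state(); print(t,round(s['time_s'],2),s['tool_pos'].round(2),s['force'].round(2),abs(s['dq']).max().round(4),round(s['width'],2))
for z in (341,341.8,342.5):
    env.move_l([604.3,73.2,z],rate=10); env.hold(0.3); pr(z)
    if env.read_state()['force'][2]<-12: break
env.hold(0.8); pr('hold')
cv2.imwrite('pics/s8.png',viewer.camera('scene')); cv2.imwrite('pics/s8z.png',cv2.resize(cv2.imread('pics/s8.png')[140:340,220:450],None,fx=3,fy=3,interpolation=2))
E
```

```text
341 21.79 [604.38  73.19 340.9 ] [ 5.09 -1.12 -5.47] 0.0016 29.84
341.8 22.34 [604.37  73.17 340.98] [ 6.74 -0.35 -9.13] 0.001 29.73
342.5 22.89 [604.37  73.17 341.01] [  9.12  -0.26 -13.99] 0.002 29.87
hold 23.69 [604.38  73.18 341.04] [  9.11  -0.62 -13.49] 0.001 29.89
```

View pics/s8z.png

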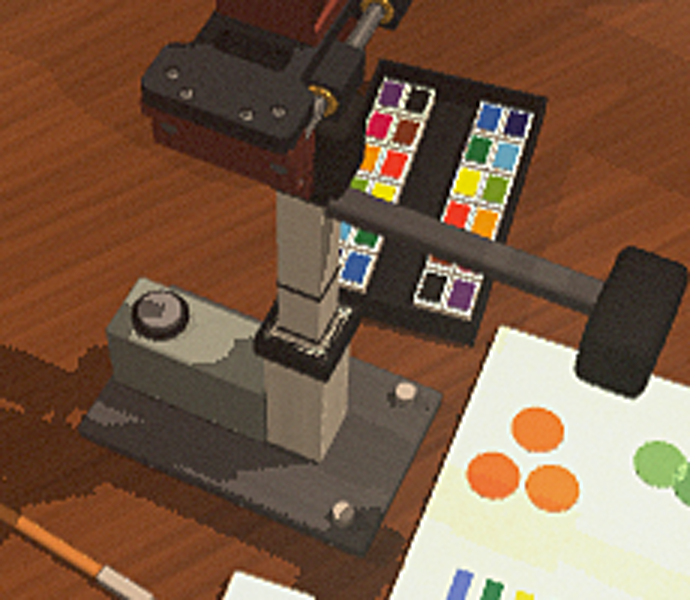

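View pics/s8.png

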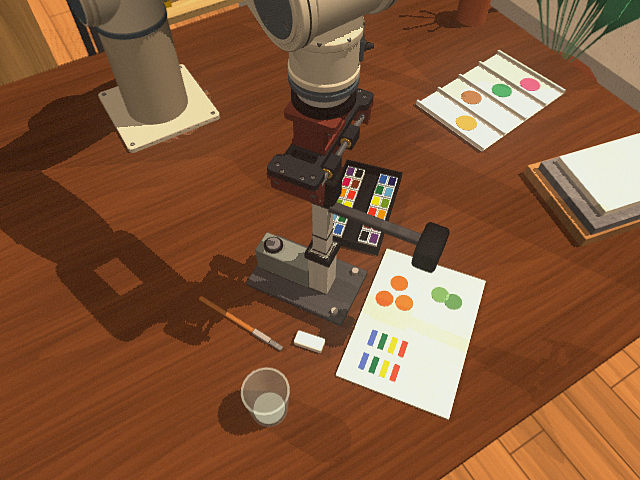

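The column is hard against the end, with the TCP steady at 341.0 and force building at constant height. Both lines are out, the button is down, and the paint box, jar, brush and eraser are where they started. Handing in.

```bash
python3 - <<'E'
from h import *
print(workorder.sign_off()); s=env.read_state(); print(s['time_s'],s['tool_pos'],s['force'],s['width'])
E
```

```text
the job is handed in; nothing more can be done
None
the job is handed in; nothing more can be done
```

The column is up at the second stop and the arm is still gripping it there, pushing gently upward, so you can tighten the clamp. I handed the job in at about 24 s; the hand-in reports no verdict.

- **Release button:** I pressed it with closed fingertips, which stopped 6.7 mm down at about 6–7 N. It stayed down when I let go, and the later pictures still show it down.
- **Lift:** I pinched the rubber grip across its 30 mm and drew the column up through the click. I went on until the force rose with no further movement. The gripper had risen 90 mm from the grasp height, the line for each stop shows above the collar, and it stood still under about 13–14 N of upward push.
- **Other things:** the paint box, jar, brush and eraser look unmoved in the last picture, judged by eye.

**What disagreed:**
- The first grasp was about 1 mm off to the side and put roughly 6 N sideways on the column, so I re-centred it. About 9 N of sideways load remains at the end.
- The pull read only 2–4 N while rising, below the stated 4–8 N, but the pictures showed the column rising with the grip.
- After the first contact with the end stop the arm sagged about 1 mm, so I added the extra push.

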